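Set the blue filter over the lamp and start it

ROBOT

A 7-joint arm with a two-finger parallel gripper is mounted at the origin on the work surface. World frame = base frame: x ahead of the robot, y to its left, z up, the work surface at z = 0. Lengths are in m, angles in degrees, forces in N, time in s.
With the tool pointing down it reaches from about 0.425 to 0.825 m from the base axis. Payload 3.6 kg.
Tool frame: the origin (TCP) lies on the centre line of the jaws, within the pads' length; the fingertips stand 17 mm ahead of it and the grasp point (between the pads) lies 2 mm behind it; z points along the fingers, y is the line along which they close (so a half turn about z gives the same grasp; the last joint's range is limited). The gripper opens to 85 mm and grips with 20 to 120 N. Pads are 22 mm wide; open, the fingers measure 114 mm over their backs; the gripper's body (76 mm by 85 mm) begins 54 mm behind the grasp point. The pads swing forward as they close: fully open they stand 13 mm farther back than shut.
Start: joints at [67.695, 35.231, -0.722, 81.555, 0.464, 63.22, -2.315], TCP at [0.231, -0.608, 0.248] pointing down, gripper open.
Joint ranges: [-178.69, 178.69], [-17.37, 117.87], [-77.05, 75.6], [15.02, 138.74], [-78.02, 258.01], [0.78, 113.62], [-162.83, 162.83]. Speed limits (degrees/s): [159.86, 159.86, 180, 180, 180, 180, 180].

INTERFACE

Orientations are given as [roll, pitch, yaw] about the fixed x, y, z axes, in that order (R = Rz(yaw) Ry(pitch) Rx(roll)).
In Python, from rig import readout, imaging, order gives the robot as it stands.
- The arm moves only by the shell command python3 -m inch 'ROWS'. ROWS is JSON, a list of rows, each an object of numbers: "dx", "dy", "dz": the shift along the tool's x, y, z in cm; "rx", "ry", "rz": the turn, a rotation vector about the tool's x, y, z in rad; "claw": the gripper's target within -1 to 1 (fully open at 1, half-way at 0, shut at -1). In form: [{"dx": .., "dy": .., "dz": .., "rx": .., "ry": .., "rz": .., "claw": ..}, ...]. A call has 1 to 5 rows; each row shifts and turns the commanded pose from where the row before left it, along the tool's axes as they then stand; what a row does not reach is not made up. A row lasts 1/10 s, in which the tool goes at most 50 mm and 8.59 degrees, less where a joint would pass 70% of its speed; a pose out of reach is approached as far as the arm can. A call is refused whole if a number of a shift passes 5 or a number of a turn 0.15, either way. A call with a gripper value outside its range is refused whole. The fingers move at their own pace and stop on an object; the grip force is fixed at half the most. Time passes only in rows, so rows that do not move let the fingers close. It gives the time, the measured TCP pose, the force, the opening and the grip force at its end, in the units of the state.
- readout.get_state(): the state, without advancing time (a new reading comes with each control period).
- imaging.grab_frame(name): name is "scene" or "top" or "wrist"; returns the picture (420x560x3 uint8, red, green, blue); there is no depth.
- imaging.camera_params(name): a dict with "fx", "fy", "cx", "cy" (pixels), "rvec" (rotation vector, rad) and "tvec" (3), from world to camera coordinates, as OpenCV has them. Camera axes: x right, y down, z forward; pixel columns grow to the right and rows downward; lengths in m; the calibration is good to about 2 mm. A picture is of the moment at which its call begins: read the wrist's pose just before it. camera_params takes no time and is no camera call; for the wrist camera it gives the pose at the moment of the call.
- order.hand_in(): hands the job in; it is judged then, once.
The state is a dict: "clock": time; "joints": joint angles; "joint_vel": joint speeds; "effort": joint torques, N m; "position": TCP position; "tcp_rot": TCP orientation; "force": force on the tool from outside, world axes, zero at the start; "ft_torque": the same for the moment, N m; "finger_gap": opening from 0.0 (shut) to 1.0 (fully open); "finger_force": force on a finger pad.
Only numpy, scipy, OpenCV 4.12 (cv2) and the standard library are available. Lean on these libraries where they do the work, as an engineer would, in place of code of your own. Each camera call takes 0.05 s, during which the arm holds its last target. There are 200 camera calls.

TASK

Turn the three-armed filter wheel by pushing on one of its arms with a fingertip, until the blue filter sits centrally over the lamp so that it covers the whole lens. Then press the green start button on the grey control box all the way down with a fingertip, and move clear. Nothing is to be picked up: the wheel only sits on its spindle and must not be lifted, the button must not be pressed before the blue filter is in place, and the glassware and other things around must be left where they stand.

Things in the scene. Friction and masses are not known exactly. Their poses are not given: they have to be found in the camera images.
- wheel (a joint): angle of the filter wheel about its upright spindle, rad: 0 (or any whole turn) when the blue filter is exactly over the lamp lens, growing counter-clockwise seen from above. No end stops or clicks; it turns either way and stays where it is left (friction about 0.06 N m, i.e. about 1 N at mid-arm)
- wheel_lift (a joint): how far the wheel has been lifted up off its spindle seat, m: 0 seated. It is held down only by its weight (about 0.27 kg) and must stay seated
- wheel_hub (a point): centre of the wheel, on its turning axis, 82 mm above the table. Black hub 44 mm across, top at 88 mm (steel cap to 93 mm). Three aluminium arms 120 degrees apart run out from it: straight bars 10 mm wide, spanning 62 to 82 mm above the table, bare between 22 and 86 mm from the axis. Below the wheel are only a round foot (110 mm across, 14 mm high), a 24 mm spindle and the lamp
- blue_filter (a point): centre of the blue filter at the end of one arm, 115 mm from the wheel axis, 74 mm above the table: blue glass 48 mm across in a round black frame 60 mm across (all three filters are alike but for colour)
- green_filter (a point): centre of the green filter, at the end of the arm 120 degrees counter-clockwise (seen from above) of the blue one
- amber_filter (a point): centre of the amber filter, at the end of the arm 240 degrees counter-clockwise of the blue one
- lamp_lens (a point): centre of the pale lens (30 mm across) on top of the lamp, a fixed black drum 74 mm across, 48 mm high, its lens at 51 mm; it stands under the filters' circle, 115 mm from the wheel axis, joined to the wheel's white foot; its place around the wheel differs from time to time
- start (a joint): travel of the green start button, m: 0 released, 0.006 fully down; springs back. Fully down takes about 5 N
- start_top (a point): centre of the top of the green start button (30 mm across), which is pressed straight down; it stands on a fixed grey control box 100 x 80 mm, 40 mm high, to the left or the right of the wheel
- specimen_jar: bystander: clear jar with red lid, 64 mm across, 75 mm high; origin at the centre of its underside. Stands on the other side of the wheel from the control box
- oil_bottle: bystander: small amber bottle, 34 mm across, 72 mm high; origin at the centre of its underside
- slide_box: bystander: blue and white slide box, 50 x 90 mm, 34 mm high; origin at the centre of its underside
- petri_dish: bystander: flat round dish, 94 mm across, 18 mm high; origin at the centre of its underside
- beaker: bystander: glass beaker, 68 mm across, 80 mm high; origin at the centre of its underside
- vial: bystander: small white vial with a blue cap, 28 mm across, 50 mm high, beyond the wheel; origin at the centre of its underside
There are look-alikes about, which are no part of the job. What is shaped like the part that bears start but orange or purple is not meant.

How it is judged:
By the outcome, as a careful person would: the job done as asked, in the order asked, and still so for the second after the job is handed in, with the robot touching nothing.
It also fails if it takes over 58 s, if anything falls off the work surface, if the arm or the gripper's body presses on something with over 40 N, if the wrist force passes 120 N, or if a joint passes its speed limit or range.

## Working session

There is one attempt and no reset: what is moved stays moved. The work goes in short steps, Python scripts to look and compute and a shell command to move; the robot and the scene stay as the last step left them, time stands still between calls to the robot, and variables do not carry over. Pictures are saved under pics/ and viewed, at most 10 in all, crops included, and the job is handed in when it is done.

```bash
mkdir -p pics
cat > h.py <<'E'
import numpy as np,cv2
from rig import readout,imaging,order
def save(n,f):
    im=imaging.grab_frame(n); cv2.imwrite(f,im[:,:,::-1]); return im
def w(name,u,v,z):
    p=imaging.camera_params(name)
    R=cv2.Rodrigues(np.array(p['rvec'],float))[0];t=np.array(p['tvec'],float)
    d=R.T@np.array([(u-p['cx'])/p['fx'],(v-p['cy'])/p['fy'],1]);c=-R.T@t
    return (c+d*(z-c[2])/d[2]).round(4)
def px(name,P):
    p=imaging.camera_params(name)
    K=np.array([[p['fx'],0,p['cx']],[0,p['fy'],p['cy']],[0,0,1]])
    return cv2.projectPoints(np.array(P,float).reshape(-1,1,3),np.array(p['rvec'],float),np.array(p['tvec'],float),K,None)[0].reshape(-1,2).round(1)
E
python3 - <<'E'
from h import *
save("top","pics/top.png");save("scene","pics/scene.png")
s=readout.get_state();print(s)
E
```

```text
{'clock': 0.1, 'joints': array([67.69392165, 35.28411327, -0.72223689, 81.63146144,  0.4634178 ,
       63.21934616, -2.31279437]), 'joint_vel': array([-0.04835781, -0.04960855, -0.07061387, -0.21701961, -0.07289945,
        0.05610421,  0.05241009]), 'effort': array([ 8.02037357e-04, -4.70382035e+01,  2.60076011e-01, -1.71569449e+01,
        1.01085281e-02,  5.85701549e-03,  2.96066173e-05]), 'position': array([ 0.23047056, -0.60708243,  0.24725331]), 'tcp_rot': array([-1.79867944e+02,  1.37850666e-03,  2.07926222e+01]), 'force': array([-1.55697627,  0.73991166, -0.13031496]), 'ft_torque': array([-0.03965165,  0.03344247, -0.03593629]), 'finger_force': 0.0, 'finger_gap': 1.0016729333744476}
```

View pics/top.png

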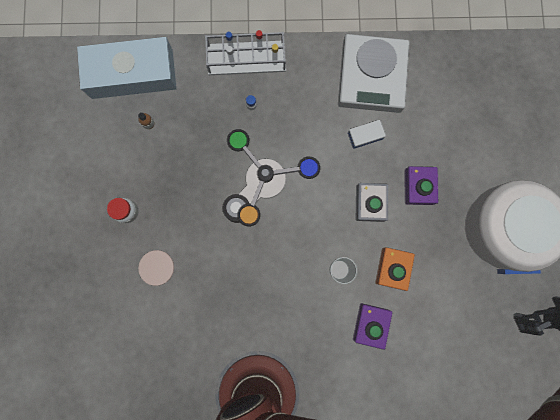

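View pics/scene.png

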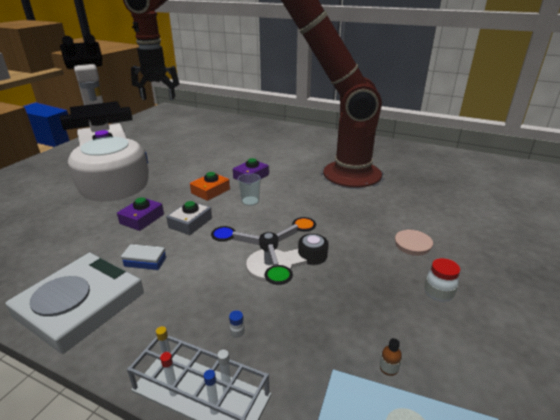

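The top view shows the hub near (265,173), blue (309,168), green (238,140), amber (249,215), the lamp (236,208) and the start button on the grey box (375,204). I'll enlarge that area to read it more closely.

Run:
```python
from h import *
im=cv2.imread("pics/top.png")
cv2.imwrite("pics/c.png",cv2.resize(im[120:240,210:400],None,fx=4,fy=4,interpolation=cv2.INTER_CUBIC))
hub=w("top",265,173,.093);print("hub",hub)
for n,u,v,z in [("blue",309,168,.074),("green",238,140,.074),("amber",249,215,.074),("lens",235.5,208,.051),("start",375,204,.05),("beaker",344,271,.04)]:
    P=w("top",u,v,z);d=P-hub;print(n,P,np.hypot(*d[:2]).round(4),np.degrees(np.arctan2(d[1],d[0])).round(1))
```

```text
hub [ 0.5662 -0.033   0.093 ]
blue [ 0.5809 -0.1477  0.074 ] 0.1156 -82.7
green [0.6593 0.0364 0.074 ] 0.1161 36.7
amber [0.461  0.0104 0.074 ] 0.1138 157.6
lens [0.4825 0.0469 0.051 ] 0.1157 136.3
start [ 0.4856 -0.3215  0.05  ] 0.2995 -105.6
beaker [ 0.3119 -0.2341  0.04  ] 0.3242 -141.7
```

View pics/c.png

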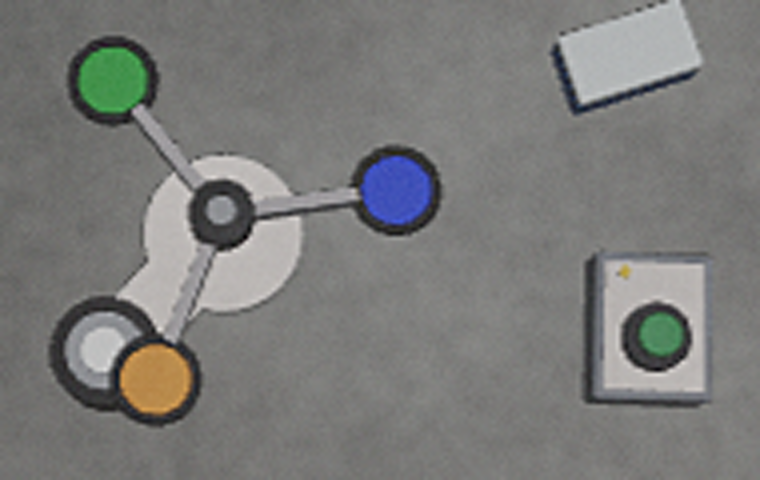

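The radii all check out at about 115 mm. The enlarged crop gives the lens at about 136° and blue at about -83°, so I need to turn the wheel about 141° clockwise by pushing the blue arm on its counter-clockwise side. First I shut the gripper, set the yaw to 0 and move across high up.

```bash
python3 -m inch '[{"rz":0.121,"claw":-1},{"rz":0.121,"claw":-1},{"rz":0.121,"claw":-1},{"dx":2.6,"dy":-3.7,"claw":-1},{"dx":2.6,"dy":-3.7,"claw":-1}]'
python3 -m inch '[{"dx":2.6,"dy":-3.7,"claw":-1},{"dx":2.6,"dy":-3.7,"claw":-1},{"dx":2.6,"dy":-3.7,"claw":-1},{"dx":2.6,"dy":-3.7,"claw":-1},{"dx":2.6,"dy":-3.7,"claw":-1}]'
python3 -m inch '[{"dx":2.6,"dy":-3.7,"claw":-1},{"dx":2.6,"dy":-3.7,"claw":-1},{"dx":2.6,"dy":-3.7,"claw":-1},{"dx":2.6,"dy":-3.7,"claw":-1},{"claw":-1}]'
python3 - <<'E'
from h import *
hub=(w("top",265,173,.093)+0)
print([w("top",210+a/4,120+b/4,z) for a,b,z in [(221,210,.093),(396,191,.074),(661,334,.05),(103,349,.051),(105,352,.048)]])
E
```

```text
[array([ 0.5675, -0.0337,  0.093 ]), array([ 0.5816, -0.1478,  0.074 ]), array([ 0.4869, -0.3223,  0.05  ]), array([0.4845, 0.0462, 0.051 ]), array([0.4828, 0.0451, 0.048 ])]invalid input
invalid input
invalid input
```

```bash
python3 -m inch '[{"dx":0,"dy":0,"dz":0,"rx":0,"ry":0,"rz":0.121,"claw":-1},{"dx":0,"dy":0,"dz":0,"rx":0,"ry":0,"rz":0.121,"claw":-1},{"dx":0,"dy":0,"dz":0,"rx":0,"ry":0,"rz":0.121,"claw":-1}]'
```

```text
clock: 0.4
position: [0.2305, -0.6073, 0.2476]
tcp_rot: [-179.9, 0.0, -0.3]
force: [0.3, -0.8, -0.6]
finger_gap: 0.513
finger_force: 0.0
```

```bash
python3 -m inch '[{"dx":2.6,"dy":-3.7,"dz":0,"rx":0,"ry":0,"rz":0,"claw":-1},{"dx":2.6,"dy":-3.7,"dz":0,"rx":0,"ry":0,"rz":0,"claw":-1},{"dx":2.6,"dy":-3.7,"dz":0,"rx":0,"ry":0,"rz":0,"claw":-1},{"dx":2.6,"dy":-3.7,"dz":0,"rx":0,"ry":0,"rz":0,"claw":-1},{"dx":2.6,"dy":-3.7,"dz":0,"rx":0,"ry":0,"rz":0,"claw":-1}]'
python3 -m inch '[{"dx":2.6,"dy":-3.7,"dz":0,"rx":0,"ry":0,"rz":0,"claw":-1},{"dx":2.6,"dy":-3.7,"dz":0,"rx":0,"ry":0,"rz":0,"claw":-1},{"dx":2.6,"dy":-3.7,"dz":0,"rx":0,"ry":0,"rz":0,"claw":-1},{"dx":2.6,"dy":-3.7,"dz":0,"rx":0,"ry":0,"rz":0,"claw":-1},{"dx":2.6,"dy":-3.7,"dz":0,"rx":0,"ry":0,"rz":0,"claw":-1}]'
python3 -m inch '[{"dx":2.6,"dy":-3.7,"dz":0,"rx":0,"ry":0,"rz":0,"claw":-1},{"dx":2.6,"dy":-3.7,"dz":0,"rx":0,"ry":0,"rz":0,"claw":-1},{"dx":2.6,"dy":-3.7,"dz":0,"rx":0,"ry":0,"rz":0,"claw":-1},{"dx":0,"dy":0,"dz":0,"rx":0,"ry":0,"rz":0,"claw":-1},{"dx":0,"dy":0,"dz":0,"rx":0,"ry":0,"rz":0,"claw":-1}]'
```

```text
clock: 0.9
position: [0.3614, -0.4208, 0.248]
tcp_rot: [-180.0, 0.0, -0.0]
force: [0.7, -0.5, 0.8]
finger_gap: 0.004
finger_force: 0.0
clock: 1.4
position: [0.4913, -0.236, 0.2481]
tcp_rot: [-180.0, 0.0, -0.0]
force: [-0.1, -0.6, -0.3]
finger_gap: 0.004
finger_force: 0.0
clock: 1.9
position: [0.5689, -0.1252, 0.2476]
tcp_rot: [-180.0, 0.1, 0.2]
force: [-1.2, -0.6, -0.1]
finger_gap: 0.002
finger_force: 0.0
```

```bash
python3 -m inch '[{"dx":2.15,"dy":-2.0,"dz":0,"rx":0,"ry":0,"rz":0,"claw":-1},{"dx":2.15,"dy":-2.0,"dz":0,"rx":0,"ry":0,"rz":0,"claw":-1},{"dx":0,"dy":0,"dz":3.5,"rx":0,"ry":0,"rz":0,"claw":-1},{"dx":0,"dy":0,"dz":3.5,"rx":0,"ry":0,"rz":0,"claw":-1},{"dx":0,"dy":0,"dz":2.0,"rx":0,"ry":0,"rz":0,"claw":-1}]'
python3 -m inch '[{"dx":0,"dy":0,"dz":2.5,"rx":0,"ry":0,"rz":0,"claw":-1},{"dx":0,"dy":0,"dz":2.5,"rx":0,"ry":0,"rz":0,"claw":-1},{"dx":0,"dy":0,"dz":2.5,"rx":0,"ry":0,"rz":0,"claw":-1},{"dx":0,"dy":0,"dz":0,"rx":0,"ry":0,"rz":0,"claw":-1}]'
python3 - <<'E'
from h import *
a=save("top","pics/a.png");cv2.imwrite("pics/a.png",cv2.resize(a[120:240,210:400,::-1],None,fx=4,fy=4))
hub=np.array([.567,-.0335]);P=readout.get_state()['position'];d=P[:2]-hub
print(P,np.hypot(*d),np.degrees(np.arctan2(d[1],d[0])))
for r in [.06]:
  for t in range(-50,-241,-10): 
    q=hub+r*np.array([np.cos(np.radians(t)),np.sin(np.radians(t))]);print(t,q.round(4), ((q-P[:2])*[100,-100]).round(1));P=np.array([*q,0])
E
```

```text
clock: 2.4
position: [0.6092, -0.0891, 0.1554]
tcp_rot: [179.9, 0.3, -0.2]
force: [-1.0, 0.2, 0.5]
finger_gap: -0.003
finger_force: 0.0
clock: 2.8
position: [0.608, -0.0889, 0.0798]
tcp_rot: [180.0, 0.5, -0.2]
force: [-0.8, 0.3, -0.2]
finger_gap: -0.001
finger_force: 0.0
[ 0.60976467 -0.0888184   0.08194825] 0.06992097784787442 -52.29367685516749
-50 [ 0.6056 -0.0795] [-0.4 -0.9]
-60 [ 0.597  -0.0855] [-0.9  0.6]
-70 [ 0.5875 -0.0899] [-0.9  0.4]
-80 [ 0.5774 -0.0926] [-1.   0.3]
-90 [ 0.567  -0.0935] [-1.   0.1]
-100 [ 0.5566 -0.0926] [-1.  -0.1]
-110 [ 0.5465 -0.0899] [-1.  -0.3]
-120 [ 0.537  -0.0855] [-0.9 -0.4]
-130 [ 0.5284 -0.0795] [-0.9 -0.6]
-140 [ 0.521  -0.0721] [-0.7 -0.7]
-150 [ 0.515  -0.0635] [-0.6 -0.9]
-160 [ 0.5106 -0.054 ] [-0.4 -0.9]
-170 [ 0.5079 -0.0439] [-0.3 -1. ]
-180 [ 0.507  -0.0335] [-0.1 -1. ]
-190 [ 0.5079 -0.0231] [ 0.1 -1. ]
-200 [ 0.5106 -0.013 ] [ 0.3 -1. ]
-210 [ 0.515  -0.0035] [ 0.4 -0.9]
-220 [0.521  0.0051] [ 0.6 -0.9]
-230 [0.5284 0.0125] [ 0.7 -0.7]
-240 [0.537  0.0185] [ 0.9 -0.6]
```

View pics/a.png

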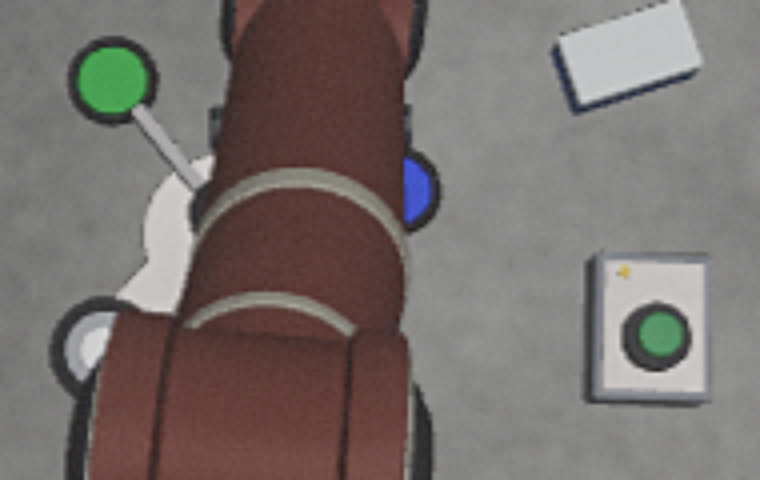

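```bash
python3 -m inch '[{"dx":-1.2,"dy":-0.3,"dz":0,"rx":0,"ry":0,"rz":0,"claw":-1},{"dx":-0.9,"dy":0.4,"dz":0,"rx":0,"ry":0,"rz":0,"claw":-1},{"dx":-1.0,"dy":0.3,"dz":0,"rx":0,"ry":0,"rz":0,"claw":-1},{"dx":-1.0,"dy":0.1,"dz":0,"rx":0,"ry":0,"rz":0,"claw":-1},{"dx":-1.0,"dy":-0.1,"dz":0,"rx":0,"ry":0,"rz":0,"claw":-1}]'
python3 -m inch '[{"dx":-1.0,"dy":-0.3,"dz":0,"rx":0,"ry":0,"rz":0,"claw":-1},{"dx":-0.9,"dy":-0.4,"dz":0,"rx":0,"ry":0,"rz":0,"claw":-1},{"dx":-0.9,"dy":-0.6,"dz":0,"rx":0,"ry":0,"rz":0,"claw":-1},{"dx":-0.7,"dy":-0.7,"dz":0,"rx":0,"ry":0,"rz":0,"claw":-1},{"dx":-0.6,"dy":-0.9,"dz":0,"rx":0,"ry":0,"rz":0,"claw":-1}]'
python3 - <<'E'
from h import *
hub=np.array([.567,-.0335]);P=readout.get_state()['position'];d=P[:2]-hub
print(P,np.hypot(*d),np.degrees(np.arctan2(d[1],d[0])))
save("scene","pics/b.png")
E
```

```text
clock: 3.35
position: [0.5607, -0.0918, 0.0842]
tcp_rot: [180.0, -0.1, -0.1]
force: [1.9, -0.3, 0.5]
finger_gap: 0.004
finger_force: 0.6
clock: 3.85
position: [0.5189, -0.0615, 0.0833]
tcp_rot: [180.0, 0.0, -0.0]
force: [1.9, -0.9, -0.0]
finger_gap: -0.003
finger_force: 0.6
[ 0.51889711 -0.06147614  0.0832559 ] 0.0556466779472441 -149.8181597500399
```

View pics/b.png

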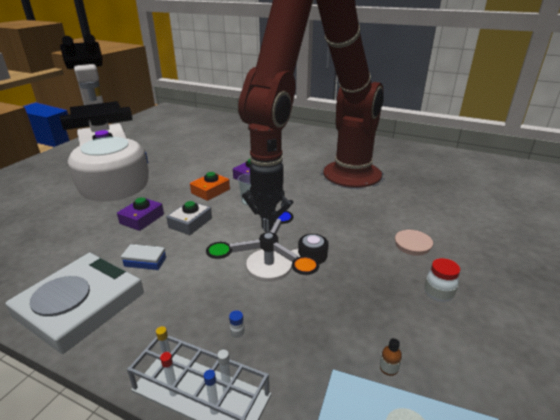

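The scene view shows the wheel turning, with green at (219,249), amber at (305,265), blue at (286,216) and the lens at (313,240). I keep pushing.

```bash
python3 -m inch '[{"dx":-0.6,"dy":-0.8,"dz":0,"rx":0,"ry":0,"rz":0,"claw":-1},{"dx":-0.4,"dy":-1.0,"dz":0,"rx":0,"ry":0,"rz":0,"claw":-1},{"dx":-0.1,"dy":-0.8,"dz":0,"rx":0,"ry":0,"rz":0,"claw":-1},{"dx":0,"dy":-0.4,"dz":0,"rx":0,"ry":0,"rz":0,"claw":-1},{"dx":0,"dy":0,"dz":0,"rx":0,"ry":0,"rz":0,"claw":-1}]'
cat >> h.py <<'E'
hub=np.array([.567,-.0335])
def ang(P): d=np.array(P)[:2]-hub; return np.degrees(np.arctan2(d[1],d[0])).round(1),np.hypot(*d).round(4)
def blob(im,cam,lo,hi):
    m=cv2.inRange(cv2.cvtColor(im,cv2.COLOR_RGB2HSV),lo,hi)
    n,l,st,c=cv2.connectedComponentsWithStats(m)
    for i in range(1,n):
        if st[i,4]>40:
            P=w(cam,*c[i],.074);a=ang(P)
            if .09<a[1]<.14: print(cam,c[i].round(1),st[i,4],P,a)
def look(cam,f):
    im=save(cam,f)
    for n,lo,hi in [("amber",(8,120,100),(25,255,255)),("green",(45,120,60),(75,255,255)),("blue",(110,120,80),(130,255,255))]:
        print(n);blob(im,cam,lo,hi)
E
python3 - <<'E'
from h import *
look("scene","pics/d.png"); P=readout.get_state()['position'];print(P,ang(P))
print("before");im=cv2.imread("pics/scene.png")[:,:,::-1]
blob(im,"scene",(8,120,100),(25,255,255));blob(im,"scene",(45,120,60),(75,255,255));blob(im,"scene",(110,120,80),(130,255,255))
print(w("scene",313,240,.051),ang(w("scene",313,240,.051)))
im=cv2.imread("pics/d.png");cv2.imwrite("pics/d2.png",cv2.resize(im[180:300,180:370],None,fx=4,fy=4))
E
```

```text
clock: 4.4
position: [0.5086, -0.0303, 0.0832]
tcp_rot: [-180.0, 0.0, 0.1]
force: [1.1, -0.3, 0.4]
finger_gap: 0.002
finger_force: 0.0
amber
scene [279.1 273.2] 274 [0.6614 0.0374 0.074 ] (np.float64(36.9), np.float64(0.1181))
green
scene [222.4 233. ] 178 [ 0.5883 -0.148   0.074 ] (np.float64(-79.5), np.float64(0.1165))
blue
scene [303.4 222.8] 168 [0.4643 0.0093 0.074 ] (np.float64(157.4), np.float64(0.1113))
[ 0.50857765 -0.03090268  0.08319846] (np.float64(177.5), np.float64(0.0585))
before
scene [303.9 223. ] 161 [0.4647 0.0109 0.074 ] (np.float64(156.5), np.float64(0.1115))
scene [278.1 273.5] 275 [0.663  0.0359 0.074 ] (np.float64(35.9), np.float64(0.1185))
scene [222.9 232.5] 190 [ 0.5859 -0.148   0.074 ] (np.float64(-80.6), np.float64(0.116))
[0.4915 0.0466 0.051 ] (np.float64(133.3), np.float64(0.1101))
```

View pics/d2.png

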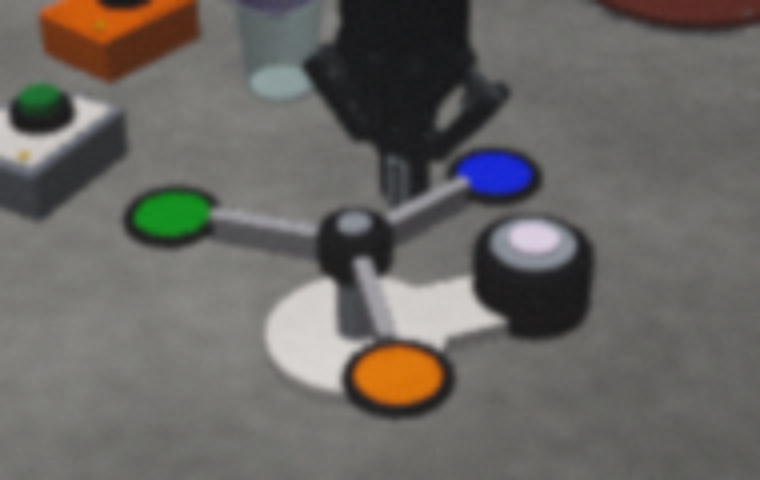

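```bash
python3 -m inch '[{"dx":0,"dy":-0.4,"dz":0,"rx":0,"ry":0,"rz":0,"claw":-1},{"dx":0,"dy":-0.4,"dz":0,"rx":0,"ry":0,"rz":0,"claw":-1},{"dx":0.1,"dy":-0.4,"dz":0,"rx":0,"ry":0,"rz":0,"claw":-1},{"dx":0.1,"dy":-0.3,"dz":0,"rx":0,"ry":0,"rz":0,"claw":-1},{"dx":0,"dy":-0.1,"dz":0,"rx":0,"ry":0,"rz":0,"claw":-1}]'
cat >> h.py <<'E'
def fit():  # wheel/blue angle from scene camera about scene-fitted hub
    im=imaging.grab_frame("scene");H=np.array([.5713,-.0338])
    hs=cv2.cvtColor(im,cv2.COLOR_RGB2HSV)
    for n,o,lo,hi in [("amber",-240,(8,120,100),(25,255,255)),("green",-120,(45,120,60),(75,255,255)),("blue",0,(110,120,80),(130,255,255))]:
        k,l,st,c=cv2.connectedComponentsWithStats(cv2.inRange(hs,lo,hi))
        for i in range(1,k):
            d=w("scene",*c[i],.074)[:2]-H
            if st[i,4]>60 and .1<np.hypot(*d)<.13: print(n,st[i,4],((np.degrees(np.arctan2(d[1],d[0]))+o)%360).round(1),np.hypot(*d).round(3))
    P=readout.get_state()['position'];print(P,ang(P))
E
python3 -c "
from h import *
fit()
for u,v in [(313,240),(313.5,239.5)]:
  d=w('scene',u,v,.051)[:2]-[.5713,-.0338];print(d,np.degrees(np.arctan2(d[1],d[0])))"
```

```text
clock: 4.95
position: [0.5109, -0.0152, 0.0833]
tcp_rot: [-180.0, -0.0, 0.0]
force: [-0.7, -0.7, -0.1]
finger_gap: 0.002
finger_force: 0.4
amber 273 145.0 0.115
green 165 145.0 0.116
blue 181 144.9 0.115
[ 0.51080276 -0.01514754  0.08330446] (np.float64(161.9), np.float64(0.0591))
[-0.0798  0.0804] 134.78541006887062
[-0.0822  0.0807] 135.52757053629585
```

```bash
python3 -m inch '[{"dx":0.1,"dy":-0.2,"dz":0,"rx":0,"ry":0,"rz":0,"claw":-1},{"dx":0.1,"dy":-0.2,"dz":0,"rx":0,"ry":0,"rz":0,"claw":-1},{"dx":0.1,"dy":-0.2,"dz":0,"rx":0,"ry":0,"rz":0,"claw":-1},{"dx":0.05,"dy":-0.2,"dz":0,"rx":0,"ry":0,"rz":0,"claw":-1},{"dx":0,"dy":0,"dz":0,"rx":0,"ry":0,"rz":0,"claw":-1}]'
python3 -c "
from h import *
fit()"
```

```text
clock: 5.5
position: [0.5144, -0.0071, 0.0833]
tcp_rot: [-180.0, -0.0, 0.0]
force: [0.4, -0.2, -0.2]
finger_gap: -0.0
finger_force: 0.2
amber 271 137.0 0.115
green 158 137.3 0.116
blue 186 136.7 0.115
[ 0.51427263 -0.00715139  0.0833227 ] (np.float64(153.4), np.float64(0.0589))
```

```bash
python3 -m inch '[{"dx":0.05,"dy":-0.1,"dz":0,"rx":0,"ry":0,"rz":0,"claw":-1},{"dx":0,"dy":0,"dz":0,"rx":0,"ry":0,"rz":0,"claw":-1},{"dx":-0.3,"dy":0.8,"dz":0,"rx":0,"ry":0,"rz":0,"claw":-1},{"dx":-0.2,"dy":0.5,"dz":0,"rx":0,"ry":0,"rz":0,"claw":-1},{"dx":0,"dy":0,"dz":0,"rx":0,"ry":0,"rz":0,"claw":-1}]'
python3 -c "
from h import *
fit()"
python3 -m inch '[{"dx":0,"dy":0,"dz":-3,"rx":0,"ry":0,"rz":0,"claw":-1},{"dx":0,"dy":0,"dz":-3,"rx":0,"ry":0,"rz":0,"claw":-1},{"dx":0,"dy":4,"dz":-2,"rx":0,"ry":0,"rz":0,"claw":-1},{"dx":0,"dy":4.5,"dz":0,"rx":0,"ry":0,"rz":0,"claw":-1},{"dx":0,"dy":4.5,"dz":0,"rx":0,"ry":0,"rz":0,"claw":-1}]'
python3 -m inch '[{"dx":0,"dy":4.5,"dz":0,"rx":0,"ry":0,"rz":0,"claw":-1},{"dx":0,"dy":4.5,"dz":0,"rx":0,"ry":0,"rz":0,"claw":-1},{"dx":0,"dy":4.5,"dz":0,"rx":0,"ry":0,"rz":0,"claw":-1},{"dx":0,"dy":2.5,"dz":0,"rx":0,"ry":0,"rz":0,"claw":-1},{"dx":0,"dy":0,"dz":0,"rx":0,"ry":0,"rz":0,"claw":-1}]'
python3 - <<'E'
from h import *
fit();look("top","pics/e.png")
im=cv2.imread("pics/e.png");cv2.imwrite("pics/e2.png",cv2.resize(im[120:240,210:400],None,fx=4,fy=4,interpolation=cv2.INTER_CUBIC))
E
```

```text
clock: 6.05
position: [0.5092, -0.0212, 0.0833]
tcp_rot: [180.0, 0.0, -0.1]
force: [0.6, 0.1, 0.2]
finger_gap: 0.002
finger_force: 0.0
amber 273 136.6 0.115
green 157 136.7 0.116
blue 191 136.3 0.115
[ 0.50953619 -0.02052281  0.08336699] (np.float64(167.3), np.float64(0.0589))
clock: 6.6
position: [0.5105, -0.1505, 0.1645]
tcp_rot: [180.0, -0.2, 0.1]
force: [0.2, -0.1, 0.0]
finger_gap: -0.004
finger_force: 0.0
clock: 7.1
position: [0.508, -0.3158, 0.1631]
tcp_rot: [179.8, 0.0, -0.5]
force: [-0.3, -0.1, 0.0]
finger_gap: 0.004
finger_force: 0.0
amber 273 136.6 0.115
green 157 136.7 0.116
blue 191 136.3 0.115
[ 0.50879633 -0.31208061  0.16299978] (np.float64(-101.8), np.float64(0.2846))
amber
top [251.8 132.3] 236 [ 6.794e-01 -1.000e-04  7.400e-02] (np.float64(16.5), np.float64(0.1173))
green
top [308.  182.7] 226 [ 0.5421 -0.1441  0.074 ] (np.float64(-102.7), np.float64(0.1134))
blue
top [234.9 205.9] 251 [0.4853 0.0465 0.074 ] (np.float64(135.6), np.float64(0.1143))
```

View pics/e2.png

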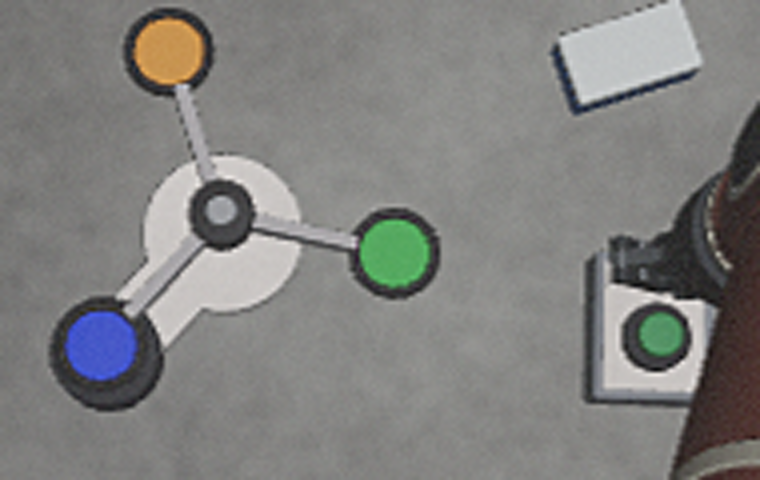

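The blue filter sits over the lamp: its centre is at (101,346) in the crop and the lens was at (103,349) before. I'll check the lens angle by blob centroid in the earlier unobstructed pictures.

```bash
python3 - <<'E'
from h import *
for cam,f,(u,v),H in [("scene","pics/d.png",(313,240),(.5713,-.0338)),("scene","pics/b.png",(313,240),(.5713,-.0338)),("top","pics/top.png",(235,207),(.5685,-.033))]:
    im=cv2.imread(f)[:,:,::-1]; 
    sub=im[v-12:v+13,u-16:u+17].astype(int).min(2)
    for th in (185,200,210):
        k,l,st,c=cv2.connectedComponentsWithStats((sub>th).astype(np.uint8))
        if k<2: continue
        i=1+np.argmax(st[1:,4]);q=c[i]+[u-16,v-12];P=w(cam,*q,.051);d=P[:2]-H
        print(f,th,st[i],q.round(2),P,np.degrees(np.arctan2(d[1],d[0])).round(1),np.hypot(*d).round(4))
print(px("top",[[.4869,-.3223,.05],[.4869,-.3223,.055]]), px("scene",[[.4869,-.3223,.05]]))
E
python3 -c "
import cv2;im=cv2.imread('pics/d.png');cv2.imwrite('pics/f.png',cv2.resize(im[190:250,150:240],None,fx=8,fy=8,interpolation=cv2.INTER_CUBIC))"
```

```text
pics/d.png 185 [11  8 12  7 60] [313.07 238.9 ] [0.4872 0.045  0.051 ] 136.9 0.1152
pics/d.png 200 [11  9 11  5 43] [312.98 238.91] [0.4874 0.0448 0.051 ] 136.9 0.115
pics/b.png 185 [11  8 11  7 58] [312.9  238.86] [0.4873 0.0446 0.051 ] 137.0 0.1149
pics/b.png 200 [12  9 10  5 40] [313.12 239.  ] [0.4876 0.0453 0.051 ] 136.6 0.1152
pics/top.png 185 [12  7 10 11 76] [234.79 206.7 ] [0.486  0.0487 0.051 ] 135.3 0.1161
pics/top.png 200 [21 10  1  1  1] [240. 205.] [0.4902 0.0349 0.051 ] 139.1 0.1036
pics/top.png 210 [17 17  1  1  1] [236. 212.] [0.4719 0.0457 0.051 ] 140.8 0.1246
[[375.3 203.5]
 [375.7 203.3]] [[189.5 205.8]]
```

View pics/f.png

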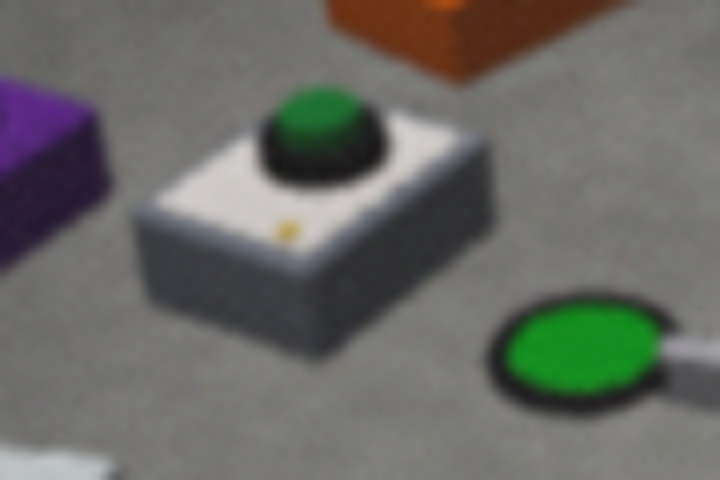

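The lens is at about 136.8° and blue at 136.5°, so the filter is centred. The button cap is at (190,204) in the scene picture and (375.2,203.5) in the top one. I triangulate its height.

Run:
```python
from h import *
for z in (.05,.055,.06,.065,.07): print(z,w("top",375.25,203.5,z),w("scene",190,204.2,z))
P=readout.get_state()['position'];print(P)
```

```text
0.05 [ 0.4869 -0.3223  0.05  ] [ 0.4792 -0.3262  0.05  ]
0.055 [ 0.4863 -0.321   0.055 ] [ 0.4859 -0.3206  0.055 ]
0.06 [ 0.4857 -0.3198  0.06  ] [ 0.4925 -0.315   0.06  ]
0.065 [ 0.4851 -0.3186  0.065 ] [ 0.4991 -0.3093  0.065 ]
0.07 [ 0.4845 -0.3174  0.07  ] [ 0.5058 -0.3037  0.07  ]
[ 0.50951839 -0.3095504   0.16300793]
```

```bash
python3 -m inch '[{"dx":-2.3,"dy":1.0,"dz":0,"rx":0,"ry":0,"rz":0,"claw":-1},{"dx":0,"dy":0,"dz":2.5,"rx":0,"ry":0,"rz":0,"claw":-1},{"dx":0,"dy":0,"dz":2.5,"rx":0,"ry":0,"rz":0,"claw":-1},{"dx":0,"dy":0,"dz":2.0,"rx":0,"ry":0,"rz":0,"claw":-1},{"dx":0,"dy":0,"dz":0,"rx":0,"ry":0,"rz":0,"claw":-1}]'
python3 -m inch '[{"dx":0,"dy":0,"dz":0.5,"rx":0,"ry":0,"rz":0,"claw":-1},{"dx":0,"dy":0,"dz":0.5,"rx":0,"ry":0,"rz":0,"claw":-1},{"dx":0,"dy":0,"dz":0,"rx":0,"ry":0,"rz":0,"claw":-1}]'
```

```text
clock: 7.7
position: [0.4857, -0.316, 0.0908]
tcp_rot: [-179.7, 0.3, 0.2]
force: [-0.2, 0.3, 0.0]
finger_gap: -0.003
finger_force: 0.0
clock: 8.0
position: [0.487, -0.3193, 0.0836]
tcp_rot: [-180.0, -0.0, 0.0]
force: [-0.7, -0.3, -0.4]
finger_gap: -0.001
finger_force: 0.0
```

```bash
python3 -m inch '[{"dx":0,"dy":0.1,"dz":0.3,"rx":0,"ry":0,"rz":0,"claw":-1},{"dx":0,"dy":0,"dz":0.2,"rx":0,"ry":0,"rz":0,"claw":-1},{"dx":0,"dy":0,"dz":0,"rx":0,"ry":0,"rz":0,"claw":-1}]'
python3 -m inch '[{"dx":0,"dy":0,"dz":0.2,"rx":0,"ry":0,"rz":0,"claw":-1},{"dx":0,"dy":0,"dz":0.2,"rx":0,"ry":0,"rz":0,"claw":-1},{"dx":0,"dy":0,"dz":0,"rx":0,"ry":0,"rz":0,"claw":-1}]'
```

```text
clock: 8.3
position: [0.487, -0.3211, 0.0786]
tcp_rot: [180.0, -0.0, -0.0]
force: [-0.1, -0.5, 1.1]
finger_gap: 0.002
finger_force: 0.8
clock: 8.6
position: [0.487, -0.3211, 0.0746]
tcp_rot: [180.0, -0.0, -0.0]
force: [-0.4, 0.1, 3.8]
finger_gap: -0.002
finger_force: 2.0
```

Contact is made and the spring is building up. I press on to the stop.

```bash
python3 -m inch '[{"dx":0,"dy":0,"dz":0.15,"rx":0,"ry":0,"rz":0,"claw":-1},{"dx":0,"dy":0,"dz":0,"rx":0,"ry":0,"rz":0,"claw":-1}]'
python3 -m inch '[{"dx":0,"dy":0,"dz":0.1,"rx":0,"ry":0,"rz":0,"claw":-1},{"dx":0,"dy":0,"dz":0,"rx":0,"ry":0,"rz":0,"claw":-1},{"dx":0,"dy":0,"dz":0,"rx":0,"ry":0,"rz":0,"claw":-1}]'
```

```text
clock: 8.8
position: [0.487, -0.3211, 0.0732]
tcp_rot: [180.0, -0.0, -0.0]
force: [-0.1, -0.8, 4.2]
finger_gap: -0.002
finger_force: 2.4
clock: 9.1
position: [0.487, -0.3211, 0.073]
tcp_rot: [180.0, -0.1, -0.0]
force: [-1.2, 0.5, 9.6]
finger_gap: 0.0
finger_force: 4.9
```

The button has bottomed out: force jumped to 9.6 N with no further travel. One small extra push, then I move clear.

```bash
python3 -m inch '[{"dx":0,"dy":0,"dz":0.05,"rx":0,"ry":0,"rz":0,"claw":-1},{"dx":0,"dy":0,"dz":0,"rx":0,"ry":0,"rz":0,"claw":-1},{"dx":0,"dy":0,"dz":0,"rx":0,"ry":0,"rz":0,"claw":-1}]'
python3 -m inch '[{"dx":0,"dy":0,"dz":-1.5,"rx":0,"ry":0,"rz":0,"claw":-1},{"dx":0,"dy":0,"dz":-4,"rx":0,"ry":0,"rz":0,"claw":-1},{"dx":0,"dy":0,"dz":-4,"rx":0,"ry":0,"rz":0,"claw":-1},{"dx":0,"dy":0,"dz":-4,"rx":0,"ry":0,"rz":0,"claw":-1},{"dx":0,"dy":0,"dz":0,"rx":0,"ry":0,"rz":0,"claw":-1}]'
python3 -c "
from h import *
fit();save('scene','pics/end.png')"
```

```text
clock: 9.4
position: [0.487, -0.3211, 0.073]
tcp_rot: [179.9, -0.1, -0.0]
force: [-1.8, 0.2, 12.2]
finger_gap: 0.004
finger_force: 6.2
clock: 9.9
position: [0.4895, -0.3222, 0.2117]
tcp_rot: [179.7, -0.6, -0.0]
force: [1.3, -0.4, 0.5]
finger_gap: -0.0
finger_force: 0.0
amber 272 136.6 0.115
green 157 136.7 0.116
blue 190 136.3 0.115
[ 0.48798091 -0.3212063   0.20873875] (np.float64(-105.4), np.float64(0.2984))
```

View pics/end.png

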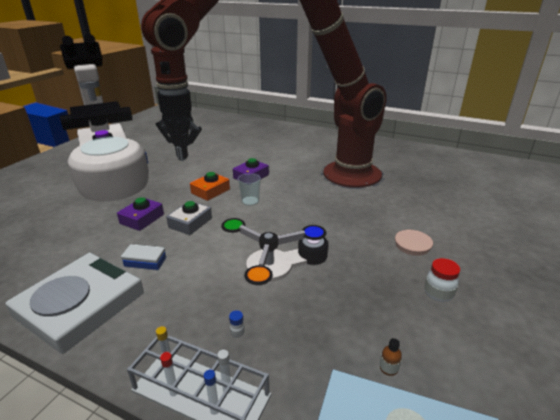

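The end picture shows blue at (314,232) directly above the lamp, the gripper clear of the box, and the bystanders where they were.

```bash
python3 -c "
from rig import order
print(order.hand_in())"
```

```text
the job is handed in; nothing more can be done
None
```

The job is handed in: the blue filter sits over the lamp lens (within about 1° by my camera measurements), the green start button was then pressed down to its stop, and the arm is clear, with nothing else seen to have moved.

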